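Start a firing at the pottery bench

TASK

Start a firing of the studio kiln: press down the raised end of the fan rocker until it is tipped fully over, then push the middle one of the three square keys on the kiln controller fully in so that it stays down, then press the large round button on the small hand pendant fully in for a moment and let it come back up. Press in that order, do not press the two outer keys or the small round button, and do not pick up, tip or shift the pendant. Leave the pots, figures and tools where they stand.

Things in the scene. Friction and masses are not known exactly. Their poses are not given: they have to be found in the camera images.
- fan_switch: Fan switch: grey box 100 x 80 mm (its x, y), 42 mm tall, screwed to the table, one white rocker on top. Origin: centre of its underside; z up; its +x is world +x (away from the robot) to within 40 degrees; the rocker's raised end is its +x end.
- fan_rocker (a joint): Angle of the white rocker (60 mm long along the fan switch's x, 32 mm wide) in rad. 0 = off, the end away from the robot raised; 0.36 = on, that end fully down. Pivot: 51 mm above the table at the middle of the box, 6 mm under the rocker's top face. Stiff with friction: about 3 N at the raised end moves it, and it stays where it is left.
- fan_rocker_press (a point): Place to press on the rocker: on its top face, 22 mm from the pivot towards the raised end; moves with the rocker (about 61 mm above the table when off, 53 mm when fully on). The white rocker's top face is 8 mm longer beyond it.
- controller: Kiln controller: grey box 110 x 170 mm (its x, y), 40 mm tall, screwed to the table, with a row of three equal white square keys along its y and a glass display strip behind them (+x). Origin: centre of its underside; z up; its +x is world +x (away from the robot) to within 23 degrees.
- program_key (a joint): Travel of the middle square key in m: 0 = up, 0.006 = fully in. Moves straight down at about 3 N (friction) against a firm stop, and stays where it is left.
- program_key_top (a point): Centre of the top of the middle key (30 x 30 mm), 52 mm above the table when up, 46 mm when fully in; moves with the key; its axes are the controller's.
- left_key (a joint): Travel in m of the outer key on the controller's +y side (centre 50 mm from the middle key's; same make, 0 = up). Must stay up.
- right_key (a joint): Travel in m of the outer key on the controller's -y side (centre 50 mm from the middle key's; same make, 0 = up). Must stay up.
- pendant: Hand pendant lying loose on the table: grey box 115 x 62 mm (its x, y), 34 mm tall, 0.55 to 0.95 kg, two round white buttons on top, a large one 24 mm from its centre to -x and a small one 34 mm from its centre to +x. Origin: centre of its underside; z up; its +x is world +x to within 57 degrees. Only to be pressed where it lies.
- start_button (a joint): Travel of the large round button in m: 0 = up, 0.006 = fully in. Sprung: starts to move at about 1.5 N, fully in at 5 N, comes back up when let go.
- start_button_top (a point): Centre of the top of the large round button (32 mm diameter), 56 mm above the table when up; moves with it; its axes are the pendant's.
- stop_button (a joint): Travel in m of the small round button (16 mm diameter, top 54 mm above the table, 58 mm from the large one). Must not be pressed.
- mug: White cup without handle, 76 mm diameter at the rim, 85 mm tall, stands among the control units. Origin: centre of its underside. It must stay where it stands.
- glaze_jar: Small white jar, 52 mm diameter, 64 mm tall, nearest the robot. Origin: centre of its underside. It must stay where it stands.
- gold_bell: Gold bell-shaped figure, 72 mm diameter, 90 mm tall, beyond the control units. Origin: centre of its underside. It must stay where it stands.
- gold_bell_b: Second gold bell-shaped figure of the same size. Origin: centre of its underside. It must stay where it stands.
- clay_bear: White fired four-legged animal figure, 68 x 46 mm, 95 mm tall. Origin: on the table under its middle. It must stay where it stands.
- brush: Brush 170 mm long, under 30 mm thick, lying flat near the robot. Origin: under its middle, x along it. It must stay where it stands.
There are look-alikes about, which are no part of the job. Leave any blue look-alike of the pendant alone.

How it is judged:
On the way, in this order (a step that is already met when the one before it is completed fails the run):
1. the fan rocker is tipped fully over (value of joint fan_rocker above 0.29 rad), for 0.2 s.
2. the middle key is fully in (value of joint program_key above 0.0045 m), for 0.2 s.
3. the large round button is pressed fully in (value of joint start_button above 0.0045 m), for 0.1 s.
At the end, for the whole second after the job is handed in: Rocker on (over 0.29 of 0.36 rad), middle key in (over 4.5 of 6 mm), large button pressed over 4.5 of 6 mm and back up (under 1.5 mm), outer keys (under 2 mm) and small button (under 1.5 mm) up, pendant flat, still and within 20 mm of its start, other things within 25 mm of theirs (value of joint fan_rocker above 0.29 rad and value of joint program_key above 0.0045 m and value of joint each of start_button, stop_button below 0.0015 m and value of joint each of left_key, right_key below 0.002 m and distance of pendant from where it was at the start of the episode below 0.02 m and linear speed of pendant below 0.01 m/s and angle between pendant's own z axis and vertical below 0.05 rad and distance of each of mug, glaze_jar, gold_bell, gold_bell_b, clay_bear, brush from where it was at the start of the episode below 0.025 m); the robot touches nothing.
It fails at once if the middle key is pressed (over 3 mm) while the fan is off (value of joint program_key above 0.003 m and value of joint fan_rocker below 0.27 rad).
It fails at once if the large round button is pressed (over 3 mm) while the fan is off or the middle key is not in (value of joint start_button above 0.003 m and (value of joint fan_rocker below 0.27 rad or value of joint program_key below 0.0042 m)).
It fails at once if an outer key (over 2 mm) or the small round button (over 1.5 mm) is pressed (value of joint any of left_key, right_key above 0.002 m or value of joint stop_button above 0.0015 m).
It fails at once if the pendant is lifted (over 8 mm), tipped (over 0.15 rad) or shifted (over 20 mm) (height (world z) of pendant above 0.008 m or angle between pendant's own z axis and vertical above 0.15 rad or distance of pendant from where it was at the start of the episode above 0.02 m).
It fails at once if a pot, figure or tool is moved by over 25 mm (distance of any of mug, glaze_jar, gold_bell, gold_bell_b, clay_bear, brush from where it was at the start of the episode above 0.025 m).
It also fails if it takes over 56 s, if anything falls off the work surface, if the arm or the gripper's body presses on something with over 40 N, if the wrist force passes 120 N, or if a joint passes its speed limit or range.

ROBOT

A 7-joint arm with a two-finger parallel gripper is mounted at the origin on the work surface. World frame = base frame: x ahead of the robot, y to its left, z up, the work surface at z = 0. Lengths are in m, angles in rad, forces in N, time in s.
With the tool pointing down it reaches from about 0.4 to 0.85 m from the base axis. Payload 4.5 kg.
Tool frame: the origin (TCP) lies at the very end of the fingers, on their centre line; the grasp point (between the pads) lies 19 mm behind it; z points along the fingers, y is the line along which they close (so a half turn about z gives the same grasp; the last joint's range is limited). The gripper opens to 88 mm and grips with 3 to 60 N. Pads are 18 mm wide; open, the fingers measure 123 mm over their backs; the gripper's body (75 mm by 187 mm) begins 45 mm behind the grasp point.
Start: joints at [-1.307, 0.689, -0.195, 1.565, 0.157, 0.902, -0.215], TCP at [0.142, 0.609, 0.239] pointing down, gripper open.
Joint ranges: [-3.01, 3.01], [-0.46, 2.08], [-1.47, 1.51], [0.13, 2.56], [-1, 4.14], [0.04, 2.09], [-2.66, 2.66]. Speed limits (rad/s): [2.57, 2.57, 3.14, 3.14, 3.14, 3.14, 3.14].

INTERFACE

Orientations are given as a unit quaternion [x, y, z, w].
In Python, from plant import r gives the robot as it stands. The module is installed in compiled form; this text tells all that it offers.
- The arm moves only by the shell command python3 -m pendant 'ROWS' [FORCE]. ROWS is JSON, one flat list of numbers, 7 for each row, row after row: the opening, from 0 (shut) to 1 (fully open), then the shift along the tool's x, y, z scaled (see below), then the turn, a rotation vector about the tool's x, y, z scaled (see below). A call has 1 to 12 rows; each row is the pose to reach, as a shift and turn from the pose commanded when the call began, along the tool's axes at that moment; what a row does not reach only later rows make up. The controller multiplies each number of a shift by 0.15 m and each number of a turn by pi/2 rad. A row lasts 1/10 s, in which the tool goes at most 50 mm and 8.59 degrees, less where a joint would pass 70% of its speed; a pose out of reach is approached as far as the arm can. A call with a number of a shift or a turn outside -1 to 1 is refused whole. A call with a gripper value outside its range is refused whole. The fingers move at their own pace and stop on an object; FORCE is the grip in N (left out, the last holds). Time passes only in rows, so rows that repeat a pose let the fingers close. It gives the time, the measured TCP pose, the force, the opening and the grip force at its end, in the units of the state.
- r.get_state(): the state, without advancing time (a new reading comes with each control period).
- r.snapshot(name): name is "scene" or "top"; returns a dict with "img" (384x512x3 uint8, red, green, blue), "mtx" (3x3 intrinsics, pixels), "cam_to_world" (4x4, takes a point from camera to world coordinates). Camera axes: x right, y up, looking along -z (the intrinsics and any distortion apply to the point x, -y, -z); pixel columns grow to the right and rows downward; lengths in m; the calibration is good to about 2 mm. A picture is of the moment at which its call begins. There is no depth.
- r.finish_job(): hands the job in; it is judged then, once.
The state is a dict: "clock": time; "q": joint angles; "qd": joint speeds; "joint_torque": joint torques, N m; "tool_pos": TCP position; "eef_rot": TCP orientation; "contact_force": force on the tool from outside, world axes, zero at the start; "moment": the same for the moment, N m; "opening": opening from 0.0 (shut) to 1.0 (fully open); "finger_force": force on a finger pad.
Only numpy, scipy, OpenCV 4.12 (cv2) and the standard library are available. Lean on these libraries where they do the work, as an engineer would, in place of code of your own. Each camera call takes 0.05 s, during which the arm holds its last target. There are 200 camera calls.

## Working session

There is one attempt and no reset: what is moved stays moved. The work goes in short steps, Python scripts to look and compute and a shell command to move; the robot and the scene stay as the last step left them, time stands still between calls to the robot, and variables do not carry over. Pictures are saved under pics/ and viewed, at most 10 in all, crops included, and the job is handed in when it is done.

```bash
mkdir -p pics; python3 - <<'E'
from plant import r
import cv2,numpy as np,pickle
d={}
for n in("top","scene"):
    s=r.snapshot(n);d[n]=s;cv2.imwrite(f"pics/{n}.png",s["img"][:,:,::-1]);print(n,s["mtx"],s["cam_to_world"],s.keys())
pickle.dump(d,open("d.pkl","wb"))
st=r.get_state();print({k:np.round(v,4) for k,v in st.items()})
E
```

```text
top [[379.03093674   0.         252.75359371]
 [  0.         379.03093674 192.25811048]
 [  0.           0.           1.        ]] [[ 4.62064224e-03  9.80122701e-01 -1.98338451e-01  3.15241844e-01]
 [-9.99989175e-01  4.63751174e-03 -3.79460912e-04  6.85707841e-02]
 [ 5.47878644e-04  1.98338058e-01  9.80133519e-01  1.14602399e+00]
 [ 0.00000000e+00  0.00000000e+00  0.00000000e+00  1.00000000e+00]] dict_keys(['img', 'mtx', 'cam_to_world'])
scene [[356.23536367   0.         251.27693993]
 [  0.         356.23536367 186.79148782]
 [  0.           0.           1.        ]] [[-0.73449989 -0.4266422   0.52771805  1.09339602]
 [ 0.67835826 -0.44048114  0.58805309  0.71676248]
 [-0.01843842  0.78990683  0.61294961  0.74070667]
 [ 0.          0.          0.          1.        ]] dict_keys(['img', 'mtx', 'cam_to_world'])
{'clock': np.float64(0.1), 'q': array([-1.3072,  0.6899, -0.1945,  1.5662,  0.1573,  0.9025, -0.2151]), 'qd': array([ 0.0023, -0.0009, -0.0001, -0.0004, -0.0005,  0.0001,  0.001 ]), 'joint_torque': array([-2.10000e-03, -5.28502e+01, -1.27100e+00, -1.53838e+01,
       -5.25000e-02,  1.90000e-03,  1.00000e-04]), 'tool_pos': array([0.1423, 0.608 , 0.238 ]), 'eef_rot': array([ 1.146e-01,  9.934e-01, -8.000e-04, -0.000e+00]), 'contact_force': array([-0.5899, -0.4593,  0.6231]), 'moment': array([0.0051, 0.0121, 0.0085]), 'finger_force': np.float64(0.0), 'opening': np.float64(1.0004)}
```

View pics/top.png

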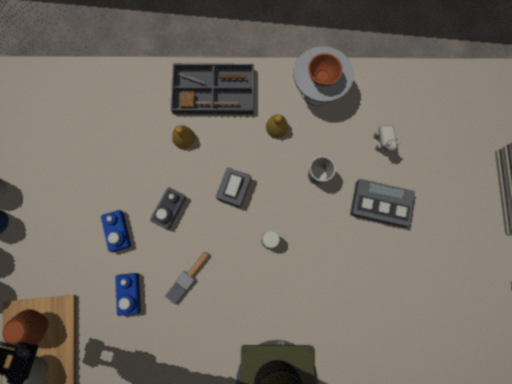

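View pics/scene.png

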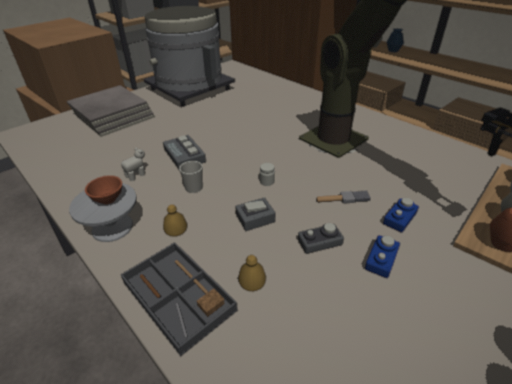

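The top view shows the fan rocker at (234,186), the controller keys at (367,204), (384,207) and (401,211), and the grey pendant with its large button at (161,214) and small one at (174,198). The mug is at (321,170), the jar at (271,240), and the blue look-alikes are at the left. In the scene view the rocker is at (257,206), the pendant at (320,237) and the controller at (184,150).

```bash
cat > h.py <<'E'
import numpy as np,cv2
def ray(s,u,v,z):
    K,T=s["mtx"],s["cam_to_world"]
    d=T[:3,:3]@np.array([(u-K[0,2])/K[0,0],-(v-K[1,2])/K[1,1],-1]);o=T[:3,3]
    return o+d*(z-o[2])/d[2]
def blobs(s,box,thr,amin=15):
    x0,y0,x1,y1=box;im=s["img"][y0:y1,x0:x1]
    m=(im.min(2)>thr).astype(np.uint8)
    n,l,st,c=cv2.connectedComponentsWithStats(m)
    out=[]
    for i in range(1,n):
        if st[i,4]>=amin:
            cs,_=cv2.findContours((l==i).astype(np.uint8),0,1)
            (a,b),wh,an=cv2.minAreaRect(np.vstack(cs))
            out.append((c[i]+[x0,y0],st[i,4],(a+x0,b+y0),wh,an))
    return out
E
python3 - <<'E'
import pickle,numpy as np,cv2
from h import *
d=pickle.load(open("d.pkl","rb"))
t,s=d["top"],d["scene"]
for nm,im,box,thr,z in(("rocker",t,(222,173,246,202),150,.057),("keys",t,(358,196,410,219),150,.052),("pend",t,(154,192,184,224),150,.056),
  ("rockerS",s,(240,196,272,220),150,.057),("keysS",s,(172,133,204,162),150,.052),("pendS",s,(302,222,342,246),150,.056)):
    print(nm)
    for b in blobs(im,box,thr,8): print(np.round(b[0],1),b[1],np.round(b[3],1),round(b[4]),np.round(ray(im,*b[0],z)[:2],4))
tt=cv2.resize(t["img"][150:240,140:420],None,fx=2.8,fy=2.8,interpolation=2)
a=cv2.resize(t["img"][170:230,145:250],None,fx=7,fy=7,interpolation=2)
cv2.imwrite("pics/a.png",a[:,:,::-1])
E
```

```text
rocker
[232.7 184.6] 117 [ 7.4 16.6] 20 [0.5584 0.1281]
keys
pend
[160.8 213.3] 43 [7. 6.] 90 [0.4722 0.3354]
rockerS
keysS
pendS
```

View pics/a.png

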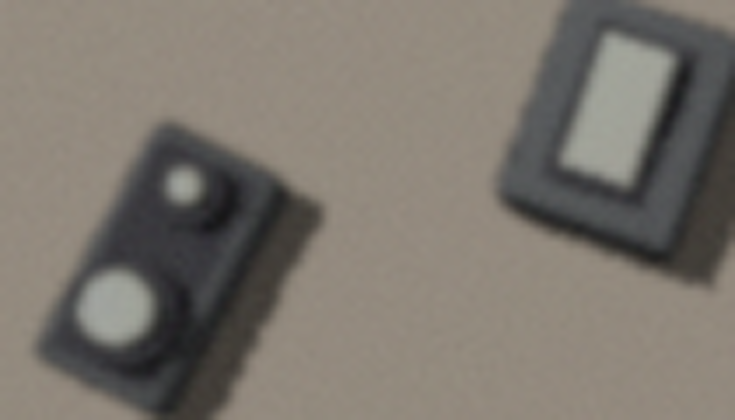

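The crop shows the pendant's large button at (115,307), its small button at (183,185) and the rocker rectangle centred at about (620,110). The threshold needs to be lower.

```bash
python3 - <<'E'
import pickle,numpy as np,cv2
from h import *
d=pickle.load(open("d.pkl","rb"))
t,s=d["top"],d["scene"]
for nm,im,box,thrs,z in(("rocker",t,(225,173,244,200),(115,130),.057),("keys",t,(358,196,410,219),(115,130),.052),("pend",t,(154,192,180,222),(115,130),.056),
  ("rockerS",s,(240,196,272,218),(100,120),.057),("keysS",s,(172,133,204,162),(100,120),.052),("pendS",s,(304,222,342,242),(100,120),.056)):
  for thr in thrs:
    print(nm,thr)
    for b in blobs(im,box,thr,8): print(np.round(b[0],1),b[1],np.round(b[3],1),round(b[4]),np.round(ray(im,*b[0],z)[:2],4))
a=cv2.resize(np.vstack([s["img"][130:170,165:210],s["img"][190:225,235:280]]),None,fx=7,fy=7,interpolation=2)
b=cv2.resize(s["img"][215:255,295:350],None,fx=7,fy=7,interpolation=2)
c=cv2.resize(t["img"][175:230,345:420],None,fx=5,fy=5)
cv=np.zeros((560,790,3),np.uint8);cv[:525,:315]=a;cv[:280,325:325+385]=b;cv[285:560,325:700]=c
cv2.imwrite("pics/b.png",cv[:,:,::-1])
E
```

```text
rocker 115
[232.6 185.1] 203 [10.1 19.9] 18 [0.5569 0.1283]
rocker 130
[232.7 185. ] 179 [ 9.4 18.8] 20 [0.557 0.128]
keys 115
[367.  203.1] 88 [9.4 9.2] 11 [ 0.5059 -0.2658]
[384. 207.] 91 [9.6 9.2] 11 [ 0.4946 -0.3147]
[400.9 210.9] 90 [9.6 9.2] 11 [ 0.4833 -0.3633]
keys 130
[367.3 203. ] 73 [8.7 8.1] 9 [ 0.5061 -0.2667]
[384.1 207. ] 71 [8. 8.] 90 [ 0.4945 -0.315 ]
[401.1 210.8] 72 [8.8 8. ] 11 [ 0.4835 -0.3638]
pend 115
[156.9 197.6] 93 [16.  9.] 90 [0.5184 0.3494]
[170.5 196. ] 16 [4. 3.] 90 [0.5235 0.3098]
[160.8 213.5] 80 [9. 9.] 90 [0.4718 0.3355]
pend 130
[170.7 196.1] 9 [2.8 2.1] 45 [0.5232 0.3093]
[160.8 213.4] 70 [8.5 8.9] 27 [0.4719 0.3354]
rockerS 100
[254.5 201.5] 301 [13. 31.] 90 [0.5462 0.12  ]
rockerS 120
[254.7 204.8] 98 [ 5.7 17.9] 84 [0.5563 0.1313]
keysS 100
[191.1 137.7] 255 [18. 31.] 90 [ 0.4576 -0.3325]
[186.9 143.2] 34 [4.9 7.2] 63 [ 0.4929 -0.3096]
[175.2 149.9] 42 [13.   5.1] 52 [ 0.5512 -0.3005]
[191.9 149.3] 38 [4.9 8. ] 76 [ 0.5046 -0.2607]
keysS 120
[181.9 137.2] 24 [3.8 6. ] 72 [ 0.4808 -0.3611]
[186.8 143.3] 19 [2.8 6. ] 72 [ 0.4938 -0.3093]
[191.9 149.4] 22 [3. 6.] 90 [ 0.5051 -0.2603]
pendS 100
[323.4 225.2] 250 [10. 37.] 90 [0.4783 0.3232]
[310.1 231.6] 17 [3. 4.] 90 [0.5235 0.3142]
pendS 120
[329.5 226.2] 57 [6. 9.] 90 [0.4696 0.3372]
```

View pics/b.png

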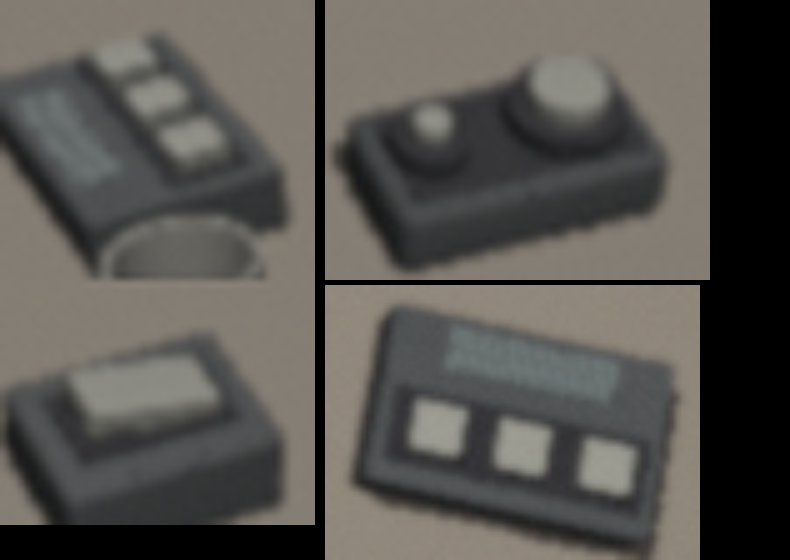

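The two views agree to within a few mm: rocker centre (0.557, 0.129) at about -18°, middle key (0.494, -0.314), large button (0.471, 0.336). The tool's yaw already suits all three units, so I'll close the fingers and translate only.

```bash
cat > go.py <<'E'
import sys,numpy as np
from plant import r
from scipy.spatial.transform import Rotation as R
s=r.get_state();p=np.array(s["tool_pos"])
print("t",round(float(s["clock"]),2),"pos",p.round(4),"F",np.round(s["contact_force"],1),"open",round(float(s["opening"]),2))
if len(sys.argv)>1: print("units",(R.from_quat(s["eef_rot"]).inv().apply(np.array(eval(sys.argv[1]))-p)/.15).round(3))
E
for i in 1 ; do python3 -m pendant '[0,-0.89,-0.62,0,0,0,0, 0,-0.89,-0.62,0,0,0,0, 0,-0.89,-0.62,0,0,0,0, 0,-0.89,-0.62,0,0,0,0, 0,-0.89,-0.62,0,0,0,0]' 10; done; python3 go.py '[.578,.122,.12]'
```

```text
clock: 0.6
tool_pos: [0.2534, 0.4854, 0.2385]
eef_rot: [0.117, 0.993, -0.001, 0.0]
contact_force: [-0.4, 0.2, -1.1]
opening: 0.571
finger_force: 0.0
t 0.6 pos [0.2534 0.4854 0.2385] F [-0.4  0.2 -1.1] open 0.57
units [-2.667 -1.852  0.796]
```

```bash
python3 -m pendant '[0,-0.9,-0.62,0,0,0,0, 0,-0.9,-0.62,0,0,0,0, 0,-0.9,-0.62,0,0,0,0, 0,-0.9,-0.62,0,0,0,0, 0,-0.9,-0.62,0,0,0,0]' >/dev/null; python3 -m pendant '[0,-0.9,-0.62,0,0,0,0, 0,-0.9,-0.62,0,0,0,0, 0,-0.9,-0.62,0,0,0,0, 0,-0.9,-0.62,0,0,0,0, 0,-0.9,-0.62,0,0,0,0, 0,-0.9,-0.62,0,0,0,0, 0,-0.9,-0.62,0,0,0,0]'; python3 go.py '[.578,.122,.12]'
```

```text
clock: 1.8
tool_pos: [0.4696, 0.2486, 0.2388]
eef_rot: [0.112, 0.994, 0.001, -0.001]
contact_force: [-0.1, -0.0, -0.3]
opening: 0.006
finger_force: 0.0
t 1.8 pos [0.4696 0.2486 0.2388] F [-0.1 -0.  -0.3] open 0.01
units [-0.893 -0.664  0.789]
```

```bash
python3 -m pendant '[0,-0.89,-0.66,0,0,0,0, 0,-0.89,-0.66,0,0,0,0, 0,-0.89,-0.66,0,0,0,0, 0,-0.89,-0.66,0,0,0,0, 0,-0.89,-0.66,0.79,0,0,0, 0,-0.89,-0.66,0.79,0,0,0, 0,-0.89,-0.66,0.79,0,0,0, 0,-0.89,-0.66,0.79,0,0,0, 0,-0.89,-0.66,0.79,0,0,0, 0,-0.89,-0.66,0.79,0,0,0]' >/dev/null; python3 go.py '[.578,.122,.07]'
python3 - <<'E'
from plant import r
import cv2
t=r.snapshot("top")["img"][150:250,140:290];s=r.snapshot("scene")["img"][150:250,190:340]
import numpy as np
cv2.imwrite("pics/c.png",cv2.resize(np.vstack([t,s]),None,fx=3,fy=3,interpolation=2)[:,:,::-1])
E
```

```text
t 2.8 pos [0.5801 0.1199 0.122 ] F [ 1.  -0.1  0.4] open 0.0
units [0.017 0.01  0.347]
```

View pics/c.png

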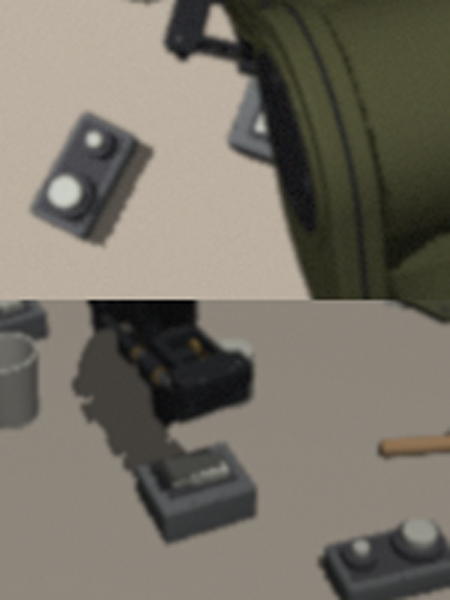

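The scene crop shows the closed gripper above the rocker, at about (200,470) in the crop. Next I'll descend to press it.

```bash
python3 -m pendant '[0,0,0,0.2,0,0,0, 0,0,0,0.34,0,0,0, 0,0,0,0.36,0,0,0, 0,0,0,0.38,0,0,0, 0,0,0,0.39,0,0,0, 0,0,0,0.4,0,0,0, 0,0,0,0.41,0,0,0, 0,0,0,0.42,0,0,0, 0,0,0,0.43,0,0,0, 0,0,0,0.44,0,0,0, 0,0,0,0.44,0,0,0]' ; python3 go.py '[.578,.122,.053]'
```

```text
clock: 4.0
tool_pos: [0.5807, 0.1182, 0.0546]
eef_rot: [0.115, 0.993, 0.0, 0.001]
contact_force: [4.0, -2.2, 3.2]
opening: 0.009
finger_force: 2.4
t 4.0 pos [0.5807 0.1182 0.0546] F [ 4.  -2.2  3.2] open 0.01
units [0.023 0.021 0.011]
```

```bash
for k in 1; do python3 -m pendant '[0,0,0,0.01,0,0,0, 0,0,0,0.02,0,0,0, 0,0,0,0.02,0,0,0]'; done; python3 -m pendant '[0,0,0,0.01,0,0,0, 0,0,0,0.02,0,0,0, 0,0,0,0.02,0,0,0]'
```

```text
clock: 4.3
tool_pos: [0.5809, 0.1182, 0.0536]
eef_rot: [0.115, 0.993, 0.0, 0.002]
contact_force: [1.3, -2.7, 19.6]
opening: 0.003
finger_force: 9.9
clock: 4.6
tool_pos: [0.581, 0.1182, 0.0532]
eef_rot: [0.115, 0.993, 0.0, 0.002]
contact_force: [-3.4, -4.0, 40.8]
opening: 0.005
finger_force: 20.0
```

A firm stop at 41 N, so the rocker is over. Lift and move to the controller.

```bash
python3 -m pendant '[0,0,0,-0.1,0,0,0, 0,0,0,-0.9,0,0,0, 0,0,0,-0.9,0,0,0, 0,0,0,-0.9,0,0,0, 0,0,0,-0.9,0,0,0, 0,0,0,-0.9,0,0,0, 0,0,0,-0.9,0,0,0]'; python3 go.py '[.494,-.314,.19]'
```

```text
clock: 5.3
tool_pos: [0.5772, 0.1179, 0.1812]
eef_rot: [0.114, 0.993, -0.001, -0.002]
contact_force: [0.5, -1.1, 0.2]
opening: 0.006
finger_force: 0.0
t 5.3 pos [0.5772 0.1179 0.1812] F [ 0.5 -1.1  0.2] open 0.01
units [-0.114 -2.93  -0.053]
```

```bash
python3 -m pendant '[0,-0.04,-0.98,0,0,0,0, 0,-0.04,-0.98,0,0,0,0, 0,-0.04,-0.98,0,0,0,0, 0,-0.04,-0.98,0,0,0,0]' >/dev/null; python3 -m pendant '[0,-0.04,-0.98,0,0,0,0, 0,-0.04,-0.98,0,0,0,0, 0,-0.04,-0.98,0,0,0,0, 0,-0.04,-0.98,0,0,0,0]' >/dev/null;  python3 -m pendant '[0,-0.04,-0.97,0,0,0,0, 0,-0.04,-0.97,0,0,0,0, 0,-0.04,-0.97,0,0,0,0, 0,-0.04,-0.97,0,0,0,0, 0,-0.04,-0.97,0,0,0,0, 0,-0.04,-0.97,0,0,0,0, 0,-0.04,-0.97,0,0,0,0]' >/dev/null; python3 go.py '[.494,-.314,.07]'
python3 - <<'E'
from plant import r
import cv2,pickle,numpy as np
from h import *
t=r.snapshot("top");
for b in blobs(t,(222,170,247,202),120,8): print(np.round(b[0],1),b[1],np.round(b[3],1),round(b[4]))
s=r.snapshot("scene")
cv2.imwrite("pics/e.png",cv2.resize(np.hstack([t["img"][160:240,200:280],s["img"][185:225,230:270].repeat(2,0).repeat(2,1),s["img"][100:180,150:230]]),None,fx=3.2,fy=3.2,interpolation=2)[:,:,::-1])
E
```

```text
t 6.8 pos [ 0.4974 -0.3112  0.1828] F [ 0.7  0.1 -0.4] open 0.01
units [ 0.017 -0.025  0.752]
[222.7 172. ] 13 [5. 2.] 90
[243.4 170.5] 13 [7.3 1.9] 16
[232.9 184.8] 180 [ 9.8 18.2] 22
```

View pics/e.png

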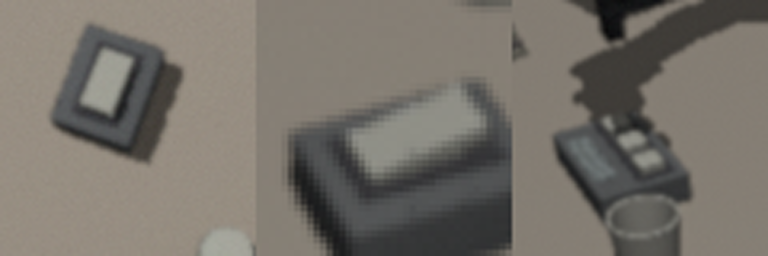

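The rocker, around (420,130) in the picture, now has its near end raised, so it is tipped over. The gripper is above the controller. Now I'll press the key.

```bash
python3 -m pendant '[0,0.02,-0.02,0.2,0,0,0, 0,0.02,-0.02,0.5,0,0,0, 0,0.02,-0.02,0.7,0,0,0, 0,0.02,-0.02,0.75,0,0,0, 0,0.02,-0.02,0.75,0,0,0, 0,0.02,-0.02,0.75,0,0,0]'; python3 go.py '[.494,-.314,.046]'
```

```text
clock: 7.5
tool_pos: [0.4942, -0.3161, 0.0721]
eef_rot: [0.114, 0.993, -0.0, 0.001]
contact_force: [0.0, 0.1, -0.5]
opening: 0.004
finger_force: 0.0
t 7.5 pos [ 0.4942 -0.3161  0.0721] F [ 0.   0.1 -0.5] open 0.0
units [0.005 0.014 0.174]
```

```bash
python3 -m pendant '[0,0,0.01,0.05,0,0,0, 0,0,0.01,0.1,0,0,0, 0,0,0.01,0.12,0,0,0, 0,0,0.01,0.13,0,0,0, 0,0,0.01,0.14,0,0,0, 0,0,0.01,0.15,0,0,0, 0,0,0.01,0.16,0,0,0, 0,0,0.01,0.17,0,0,0, 0,0,0.01,0.18,0,0,0, 0,0,0.01,0.18,0,0,0]'
```

```text
clock: 8.5
tool_pos: [0.4933, -0.3146, 0.046]
eef_rot: [0.115, 0.993, -0.0, 0.0]
contact_force: [-4.5, 3.2, 22.7]
opening: 0.004
finger_force: 11.4
```

Fully in against the stop. Hold briefly, lift, and go to the pendant.

```bash
python3 -m pendant '[0,0,0,0.01,0,0,0, 0,0,0,0.01,0,0,0, 0,0,0,-0.1,0,0,0, 0,0,0,-0.9,0,0,0, 0,0,0,-0.9,0,0,0, 0,0,0,-0.9,0,0,0, 0,0,0,-0.9,0,0,0, 0,0,0,-0.9,0,0,0, 0,0,0,-0.9,0,0,0]'; python3 go.py '[.471,.336,.18]'
```

```text
clock: 9.4
tool_pos: [0.4923, -0.3143, 0.1771]
eef_rot: [0.115, 0.993, 0.001, -0.001]
contact_force: [-0.1, 0.3, -0.1]
opening: 0.009
finger_force: 0.0
t 9.4 pos [ 0.4923 -0.3143  0.1771] F [-0.1  0.3 -0.1] open 0.01
units [ 1.126  4.189 -0.013]
```

```bash
python3 -m pendant '[0,0.22,0.84,0,0,0,0, 0,0.22,0.84,0,0,0,0, 0,0.22,0.84,0,0,0,0, 0,0.22,0.84,0,0,0,0]' >/dev/null; python3 -m pendant '[0,0.22,0.84,0,0,0,0, 0,0.22,0.84,0,0,0,0, 0,0.22,0.84,0,0,0,0, 0,0.22,0.84,0,0,0,0]' >/dev/null; python3 -m pendant '[0,0.22,0.84,0,0,0,0, 0,0.22,0.84,0,0,0,0, 0,0.22,0.84,0,0,0,0, 0,0.22,0.84,0,0,0,0]' >/dev/null; python3 -m pendant '[0,0.22,0.84,0,0,0,0, 0,0.22,0.84,0,0,0,0, 0,0.22,0.84,0,0,0,0, 0,0.22,0.84,0,0,0,0, 0,0.22,0.84,0,0,0,0, 0,0.22,0.84,0,0,0,0, 0,0.22,0.84,0,0,0,0]'; python3 go.py '[.471,.336,.18]'
```

```text
clock: 11.3
tool_pos: [0.48, 0.2034, 0.1784]
eef_rot: [0.117, 0.993, -0.001, -0.0]
contact_force: [-0.6, -0.6, 0.0]
opening: 0.005
finger_force: 0.0
t 11.3 pos [0.48   0.2034 0.1784] F [-0.6 -0.6  0. ] open 0.0
units [ 0.263  0.846 -0.012]
```

```bash
python3 -m pendant '[0,0.26,0.85,0,0,0,0, 0,0.26,0.85,0,0,0,0, 0,0.26,0.85,0,0,0,0, 0,0.26,0.85,0,0,0,0, 0,0.26,0.85,0.3,0,0,0, 0,0.26,0.85,0.6,0,0,0, 0,0.26,0.85,0.68,0,0,0, 0,0.26,0.85,0.68,0,0,0, 0,0.26,0.85,0.68,0,0,0]'; python3 go.py '[.471,.336,.05]'
python3 - <<'E'
from plant import r
import cv2,numpy as np
t=r.snapshot("top")["img"];s=r.snapshot("scene")["img"]
cv2.imwrite("pics/f.png",cv2.resize(np.hstack([s[185:265,290:370],s[120:200,150:230],t[160:240,345:425]]),None,fx=3.2,fy=3.2,interpolation=2)[:,:,::-1])
E
```

```text
clock: 12.2
tool_pos: [0.4718, 0.339, 0.0781]
eef_rot: [0.115, 0.993, 0.001, 0.001]
contact_force: [0.5, 1.1, -0.3]
opening: 0.009
finger_force: 0.0
t 12.2 pos [0.4718 0.339  0.0781] F [ 0.5  1.1 -0.3] open 0.01
units [ 0.001 -0.021  0.187]
```

View pics/f.png

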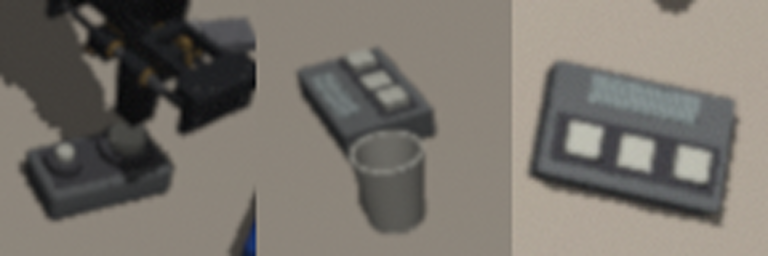

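The picture shows the closed fingertips just above the large button at (130,130), the middle key visibly lower than its neighbours at (375,78), and the mug undisturbed. Now I'll press the button gently.

```bash
python3 -m pendant '[0,0,-0.02,0.05,0,0,0, 0,0,-0.02,0.1,0,0,0, 0,0,-0.02,0.12,0,0,0, 0,0,-0.02,0.14,0,0,0, 0,0,-0.02,0.15,0,0,0, 0,0,-0.02,0.16,0,0,0, 0,0,-0.02,0.17,0,0,0, 0,0,-0.02,0.18,0,0,0, 0,0,-0.02,0.19,0,0,0, 0,0,-0.02,0.19,0,0,0]';python3 -m pendant '[0,0,0,0.01,0,0,0, 0,0,0,0.01,0,0,0]'
```

```text
clock: 13.3
tool_pos: [0.4698, 0.3362, 0.0502]
eef_rot: [0.115, 0.993, -0.0, 0.0]
contact_force: [-5.0, -3.1, 19.6]
opening: 0.009
finger_force: 10.1
clock: 13.5
tool_pos: [0.4698, 0.3362, 0.05]
eef_rot: [0.115, 0.993, 0.0, 0.001]
contact_force: [-6.5, -5.2, 32.0]
opening: 0.002
finger_force: 15.7
```

Fully in. Release straight up and check.

```bash
python3 -m pendant '[0,0,0,-0.02,0,0,0, 0,0,0,-0.06,0,0,0, 0,0,0,-0.2,0,0,0, 0,0,0,-0.9,0,0,0, 0,0,0,-0.9,0,0,0, 0,0,0,-0.9,0,0,0, 0,0,0,-0.9,0,0,0, 0,0,0,-0.9,0,0,0, 0,0,0,-0.9,0,0,0, 0,0,0,-0.9,0,0,0]'
python3 - <<'E'
from plant import r
import pickle,cv2,numpy as np
d=pickle.load(open("d.pkl","rb"))["scene"]["img"];s=r.snapshot("scene")["img"]
cv2.imwrite("pics/g.png",np.vstack([d[120:300,100:420],s[120:300,100:420]]).repeat(1,0)[:,:,::-1])
E
```

```text
clock: 14.5
tool_pos: [0.4692, 0.3358, 0.1802]
eef_rot: [0.115, 0.993, -0.001, -0.001]
contact_force: [0.1, 0.0, -0.1]
opening: 0.006
finger_force: 0.0
```

View pics/g.png

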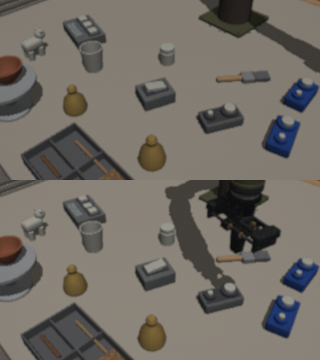

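The before and after pictures match: the pendant is still at (220,297), the rocker at (155,268) is tipped over, and nothing else has moved.

```bash
python3 -c "
from plant import r
print(r.finish_job())"
```

```text
the job is handed in; nothing more can be done
None
```

The job is handed in: I pressed the fan rocker, middle key and large pendant button in order, each to its stop, and the last camera view shows nothing else moved, but the hand-in call returned no verdict.

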